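# Third hand: unlock the sprung stop and hold a lens housing pressed on it

### The arm

A 7-joint arm with a two-finger parallel gripper is mounted at the origin on the work surface; the furniture and walls round the work are solid. World frame = base frame: x ahead of the robot, y to its left, z up, the work surface at z = 0. Lengths are in m, angles in rad, forces in N, time in s.
With the tool pointing down it reaches from about 0.425 to 0.925 m from the base axis. Payload 6.8 kg.
Tool frame: the origin (TCP) lies at the very end of the fingers, on their centre line; the grasp point (between the pads) lies 19 mm behind it; z points along the fingers, y is the line along which they close (so a half turn about z gives the same grasp; the last joint's range is limited). The gripper opens to 85 mm and grips with 20 to 120 N. Pads are 22 mm wide; open, the fingers measure 114 mm over their backs; the gripper's body (76 mm by 85 mm) begins 54 mm behind the grasp point. The pads swing forward as they close: fully open they stand 13 mm farther back than shut.
Start: joints at [1.133, 0.477, 0.022, 1.555, -0.011, 1.109, -0.083], TCP at [0.219, -0.639, 0.195] pointing down, gripper open.
Joint ranges: [-2.96, 2.96], [-0.34, 2.1], [-1.41, 1.46], [0.24, 2.44], [-1.37, 4.51], [0.17, 1.92], [-2.96, 2.96]. Speed limits (rad/s): [2.39, 2.39, 3.14, 3.14, 3.14, 3.14, 3.14].

### API

Orientations are given as a unit quaternion [w, x, y, z].
In Python, from station import bot gives the robot as it stands.
- The arm moves only by the tool apply_moves, never from a script. Its argument "deltas" is a list of rows, each a list of 3 entries, a list of its own where there are three numbers: the closure, from 0 (fully open) to 1 (shut), then the shift along the tool's x, y, z in units of 0.2 m (1.0 is 0.2 m), then the turn about the tool's z in units of 2 pi rad (1.0 is 2 pi rad). A call has 1 to 12 rows; each row is the pose to reach, as a shift and turn from the pose commanded when the call began, along the tool's axes at that moment, turning the shorter way round; what a row does not reach only later rows make up. A row lasts 1/10 s, in which the tool goes at most 50 mm and 8.59 degrees, less where a joint would pass 70% of its speed; a pose out of reach is approached as far as the arm can. A call with a number of a shift or a turn outside -1 to 1 is refused whole. A call with a gripper value outside its range is refused whole. The fingers move at their own pace and stop on an object; "squeeze" is the grip in N (left out, the last holds). Time passes only in rows, so rows that repeat a pose let the fingers close. It gives the time, the measured TCP pose, the force, the opening and the grip force at its end, in the units of the state.
- bot.get_obs(): the state, without advancing time (a new reading comes with each control period).
- bot.read_camera(name): name is "side" or "top" or "wrist"; returns a dict with "color" (480x640x3 uint8, red, green, blue), "intrinsics" (3x3 intrinsics, pixels), "pose" (4x4, takes a point from camera to world coordinates); the wrist camera has in their place "hand_eye" (4x4, takes a point from camera to tool coordinates, whose origin is the TCP and whose axes are the flange's). Camera axes: x right, y down, z forward; pixel columns grow to the right and rows downward; lengths in m; the calibration is good to about 2 mm. A picture is of the moment at which its call begins: read the wrist's pose just before it. There is no depth.
- bot.hand_in(): hands the job in; it is judged then, once.
Trained networks look in a picture, given as the dict that the camera call returned (one of the last four; its "shot" number tells which), for a name from the list of things; names that differ only in an ending like _2 or _b are one class to them, and where a whole thing is asked for, a point or a joint stands for the part that bears it (a point fixed in the world has none). Each returns a list of dicts, best first, with "confidence" (0 to 1); they miss things now and then, are a little off and sometimes report something else, mostly with a low value. They report only what shows in the picture. A call takes as long as a camera call. They do not tell look-alikes from the thing itself.
- bot.look_for(picture, target): "point" ([x, y, z] in m, in world coordinates, good to about 4 mm: the middle of the surface that is visible of it).
The state is a dict: "t": time; "q": joint angles; "joint_vel": joint speeds; "joint_torque": joint torques, N m; "eef_pos": TCP position; "tool_rot": TCP orientation; "contact_force": force on the tool from outside, world axes, zero at the start; "torque": the same for the moment, N m; "gripper_width": opening from 0.0 (shut) to 1.0 (fully open); "grasp_force": force on a finger pad.
Only numpy, scipy, OpenCV 4.12 (cv2) and the standard library are available. Lean on these libraries where they do the work, as an engineer would, in place of code of your own. Each camera call takes 0.05 s, during which the arm holds its last target. There are 200 camera calls.

### The job

Unlock the fixture's sprung stop by turning its black knob a quarter turn anticlockwise, before anything presses on the stop. Then take the lens housing that stands alone on the desk to the right of the fixture (black, one silver face) and stand it upright on the fixture's bed between the blue lines, plain end (the one without the lug) square against the orange pad, and push it steadily so that the red pointer sits inside the green band, never driving the stop to the end of its travel; finish still holding the housing pressed there, without letting go, so that a colleague can fasten it. Leave the screw dish, the glue bottle and the tweezers where they are.

Things in the scene. Friction and masses are not known exactly. Their poses are not given: they have to be found in the camera images.
- fixture: Fixed aluminium plate 240 x 110 x 12 mm; its top is the bed. x = pressing direction, z up. Origin on its underside at mid width, below the resting orange pad face; plate from x = -115 to +125 mm. The housing's place is x < 0 between painted blue lines at y = -23 and +23 mm. Behind the stop a grey block (x 54 to 110, 64 mm wide, top z = 60 mm) carries the knob.
- pad_face (a point): Centre of the orange pad's front face, 43 mm above the fixture's underside (31 mm above the bed); moves with the stop; axes as the fixture's (the face looks to -x). The pad faces an upright steel plate 64 mm wide (y), from z = 14 to 74 mm, the front of the sprung stop.
- stop (a joint): Travel of the sprung stop along the fixture's +x, m: 0 at rest, 0.026 at its end. Spring 600 N/m, no preload, friction 0.3 N. A red pointer at the pad's left (+y) edge runs over painted strips on the plate: white below 8 mm of travel, green 8 to 18 mm (about 5 to 11 N), red beyond. While locked, the knob's yellow tongue blocks the stop's steel lug: it moves only about 1 mm.
- knob (a joint): Angle of the locking knob, rad: 0 locked (yellow tongue points to the fixture's -x, at the stop's lug), up to 1.57 free (tongue points to -y). Grows anticlockwise seen from above, has end stops, stays where left, takes about 0.06 N m. Free from 1.1 on. Starts between 0 and 0.12.
- knob_grip (a point): Centre of the knob's black grip bar, on its vertical axis, 93 mm above the desk, 85 mm behind (+x) the fixture's origin. Bar 46 mm long, 14 thick, 20 high (z = 83 to 103 mm); at joint value 0 it lies along the fixture's x; it turns with the joint, and so do this point's axes (x along the bar). Below: a thin stem and the tongue (top z = 70 mm).
- housing: Lens housing: rigid black block with a round hole and one silver face, standing on its long edge on the desk. Origin on its underside; block spans x -12 to +9 (21 mm thick), y -36 to +44, z 0 to 62 mm; 50 to 110 g. A small lug, 11 x 10 mm, juts 10 mm from its -y end near the underside. The +y end is plain and goes on the pad. Grasp from above across the thickness.
- housing_center (a point): Centre of the housing's block, 31 mm above its underside; axes as the housing's.
- housing_end (a point): Centre of the housing's plain end face (its +y end), 40 mm from the centre and 31 mm above the underside; axes as the housing's.
- dish: Steel screw dish, 69 mm across, 18 mm high; bystander. Origin under its centre.
- bottle: Small white glue bottle with blue cap, 35 mm across, 126 mm high; bystander. Origin under its centre.
- tweezers: Steel tweezers lying flat, 133 x 20 x 9 mm along their x; bystander. Origin under their centre.
Not all that is in view belongs to the job. Leave any pink look-alike of the housing alone.

How it is judged:
By the outcome, as a careful person would: the job done as asked, in the order asked, and still so for the second after the job is handed in, while the arm keeps its last pose, push and grip.
It also fails if it takes over 51 s, if anything falls off the work surface, if the arm or the gripper's body presses on something with over 40 N, if the wrist force passes 120 N, or if a joint passes its speed limit or range.

## Working session

There is one attempt and no reset: what is moved stays moved. The work goes in short steps, Python scripts to look and compute and a tool call to move; the robot and the scene stay as the last step left them, time stands still between calls to the robot, and variables do not carry over. Pictures are saved under pics/ and viewed, at most 10 in all, crops included, and the job is handed in when it is done.

Besides the shell and the picture viewer there is one more tool, called after "Request:" in YAML: its name, and indented under it one key for each argument. apply_moves: Moves the arm, as the interface text tells. Its arguments: {"type":"object","properties":{"deltas":{"type":"array","items":{"type":"array"}},"squeeze":{"type":"number"}},"required":["deltas"]}

```bash
mkdir -p pics; cat > h.py <<'E'
from station import bot
import numpy as np, cv2
from scipy.spatial.transform import Rotation as R
def save(p,n): cv2.imwrite(f'pics/{n}.png',p['color'][:,:,::-1])
def T(o):
    M=np.eye(4); w,x,y,z=o['tool_rot']; M[:3,:3]=R.from_quat([x,y,z,w]).as_matrix(); M[:3,3]=o['eef_pos']; return M
def shot(n):
    o=bot.get_obs() if n=='wrist' else None
    p=bot.read_camera(n)
    p['P']=T(o)@p['hand_eye'] if o else np.array(p['pose'])
    return p
def onz(p,uv,z):
    K=np.array(p['intrinsics']); d=p['P'][:3,:3]@np.linalg.solve(K,[uv[0],uv[1],1]); c=p['P'][:3,3]
    return c+d*(z-c[2])/d[2]
def proj(p,X):
    M=np.linalg.inv(p['P']); q=np.array(p['intrinsics'])@(M[:3,:3]@X+M[:3,3]); return q[:2]/q[2]
def tri(ps,uvs):
    A=np.zeros((3,3));b=np.zeros(3)
    for p,u in zip(ps,uvs):
        d=p['P'][:3,:3]@np.linalg.solve(np.array(p['intrinsics']),[u[0],u[1],1]); d/=np.linalg.norm(d)
        m=np.eye(3)-np.outer(d,d);A+=m;b+=m@p['P'][:3,3]
    return np.linalg.solve(A,b)
E
python3 - <<'E'
from h import *
np.set_printoptions(precision=4,suppress=True)
o=bot.get_obs();print(o['t'],o['eef_pos'],o['tool_rot'],o['contact_force'],o['gripper_width'])
for n in['top','side']:
    p=shot(n);save(p,n)
    print(n,p['P'][:3,3],p['P'][:3,2])
    for t in['fixture','pad_face','stop','knob','knob_grip','housing','housing_center','housing_end','dish','bottle','tweezers']:
        for d in bot.look_for(p,t)[:3]: print(t,np.round(d['point'],4),round(d['confidence'],2),np.round(proj(p,np.array(d['point']))))
print(bot.get_obs()['t'])
E
```

```text
0.0 [ 0.2184 -0.638   0.1938] [-0.0009  0.9864  0.1642 -0.0002] [-0.0401  0.5326 -0.3593] 1.0007008971812206
top [0.3334 0.1055 0.9987] [ 0.1845  0.0162 -0.9827]
fixture [0.5403 0.1949 0.0129] 0.93 [285. 224.]
fixture [0.5508 0.1865 0.0677] 0.7 [287. 213.]
pad_face [0.5459 0.1926 0.0609] 0.96 [284. 216.]
stop [0.5511 0.1903 0.0666] 0.73 [285. 213.]
stop [ 0.5446 -0.1515  0.0587] 0.45 [460. 214.]
knob [0.6116 0.1908 0.1037] 0.78 [283. 178.]
knob_grip [0.6156 0.1929 0.1013] 0.57 [282. 176.]
housing [ 0.5492 -0.1484  0.0587] 0.8 [459. 211.]
housing [0.4398 0.0572 0.0626] 0.71 [355. 269.]
housing_center [ 0.5509 -0.1459  0.062 ] 0.79 [458. 210.]
housing_center [0.4451 0.0515 0.0672] 0.64 [358. 266.]
housing_end [0.4377 0.0506 0.0651] 0.65 [359. 270.]
housing_end [ 0.5492 -0.1455  0.0586] 0.59 [457. 211.]
dish [0.3763 0.3795 0.0118] 0.8 [194. 306.]
dish [ 0.5486 -0.149   0.0631] 0.34 [460. 211.]
dish [0.548  0.1881 0.0673] 0.22 [286. 215.]
bottle [0.584  0.3815 0.0674] 0.94 [188. 199.]
tweezers [ 0.6357 -0.0913  0.0013] 0.51 [422. 178.]
side [ 0.464  -0.6948  0.5617] [ 0.0638  0.8614 -0.5
[... 309 characters left out ...]
-0.1623  0.0423] 0.4 [351. 357.]
housing [0.4417 0.0471 0.0369] 0.63 [277. 278.]
housing [0.6205 0.1849 0.0896] 0.63 [366. 212.]
housing [ 0.5514 -0.1612  0.0393] 0.57 [354. 357.]
housing_center [0.4408 0.0411 0.0358] 0.72 [277. 281.]
housing_center [ 0.5492 -0.162   0.0394] 0.67 [352. 358.]
housing_center [0.6237 0.1858 0.0892] 0.65 [368. 212.]
housing_end [ 0.5476 -0.1601  0.0419] 0.89 [351. 356.]
housing_end [0.4415 0.0431 0.0388] 0.89 [277. 279.]
housing_end [0.5509 0.1754 0.0475] 0.21 [332. 234.]
dish [0.3737 0.3813 0.0113] 0.89 [249. 206.]
bottle [0.5868 0.3781 0.0532] 0.71 [339. 188.]
bottle [0.5524 0.1766 0.0465] 0.7 [332. 234.]
tweezers [ 0.632  -0.0716  0.0085] 0.45 [395. 329.]
1.2
```

View pics/top.png

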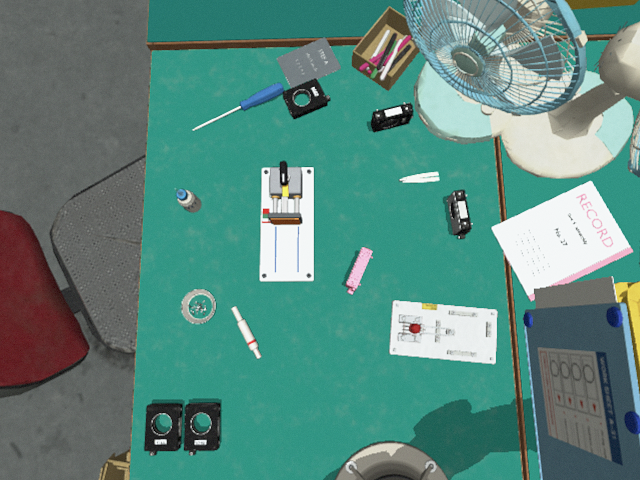

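View pics/side.png

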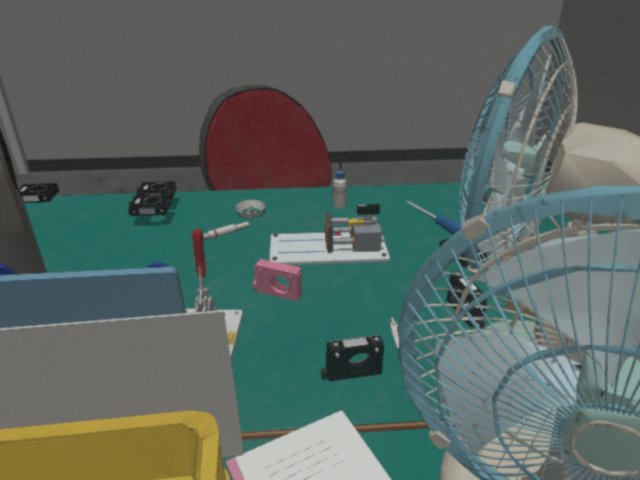

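```bash
python3 - <<'E'
from h import *
import pickle
np.set_printoptions(precision=3,suppress=True)
p=shot('top');s=shot('side');pickle.dump((p,s),open('ps.pkl','wb'))
for uv in[(500,110),(425,50),(570,175),(430,130),(530,310),(610,310),(545,470),(640,440)]:
    print(uv,[onz(p,uv,z)[:2] for z in(0,.2,.4)])
print('side fan left',[(z,onz(s,(402,340),z)) for z in(0,.1,.2,.3)])
print('side rear fan low',[(z,onz(s,(490,265),z)) for z in(0,.1,.2,.3)])
print('side box',[(z,onz(s,(180,268),z)) for z in(0,.1,.2,.3)],[(z,onz(s,(215,320),z)) for z in(0,.1,.2,.3)])
for X in [(0.218,-.638,.194),(0,0,0),(.73,-.03,.03)]: print(proj(p,np.array(X)),proj(s,np.array(X)))
a=cv2.resize(p['color'][95:245,250:480],None,fx=3.4,fy=3.4,interpolation=cv2.INTER_CUBIC)
cv2.imwrite('pics/c1.png',a[:,:,::-1])
E
```

```text
(500, 110) [array([ 0.785, -0.268]), array([ 0.695, -0.193]), array([ 0.604, -0.118])]
(425, 50) [array([ 0.931, -0.115]), array([ 0.811, -0.071]), array([ 0.692, -0.027])]
(570, 175) [array([ 0.636, -0.401]), array([ 0.575, -0.3  ]), array([ 0.515, -0.198])]
(430, 130) [array([ 0.743, -0.115]), array([ 0.661, -0.071]), array([ 0.579, -0.027])]
(530, 310) [array([ 0.358, -0.292]), array([ 0.353, -0.212]), array([ 0.348, -0.133])]
(610, 310) [array([ 0.356, -0.45 ]), array([ 0.351, -0.339]), array([ 0.347, -0.227])]
(545, 470) [array([ 0.06 , -0.292]), array([ 0.115, -0.212]), array([ 0.17 , -0.133])]
(640, 440) [array([ 0.111, -0.476]), array([ 0.156, -0.36 ]), array([ 0.2  , -0.243])]
side fan left [(0, array([ 0.641, -0.088,  0.   ])), (0.1, array([ 0.609, -0.196,  0.1  ])), (0.2, array([ 0.578, -0.304,  0.2  ])), (0.3, array([ 0.546, -0.412,  0.3  ]))]
side rear fan low [(0, array([0.861, 0.112, 0.   ])), (0.1, array([ 0.79 , -0.031,  0.1  ])), (0.2, array([ 0.719, -0.175,  0.2  ])), (0.3, array([ 0.649, -0.319,  0.3  ]))]
side box [(0, array([0.25 , 0.148, 0.   ])), (0.1, array([ 0.288, -0.002,  0.1  ])), (0.2, array([ 0.326, -0.152,  0.2  ])), (0.3, array([ 0.364, -0.302,  0.3  ]))] [(0, array([ 0.335, -0.015,  0.   ])), (0.1, array([ 0.358, -0.136,  0.1  ])), (0.2, array([ 0.381, -0.257,  0.2  ])), (0.3, array([ 0.404, -0.378,  0.3  ]))]
[814.5   394.105] [-257.642  924.635]
[390.907 506.396] [ 14.703 323.87 ]
[392.215 131.157] [448.189 300.418]
```

View pics/c1.png

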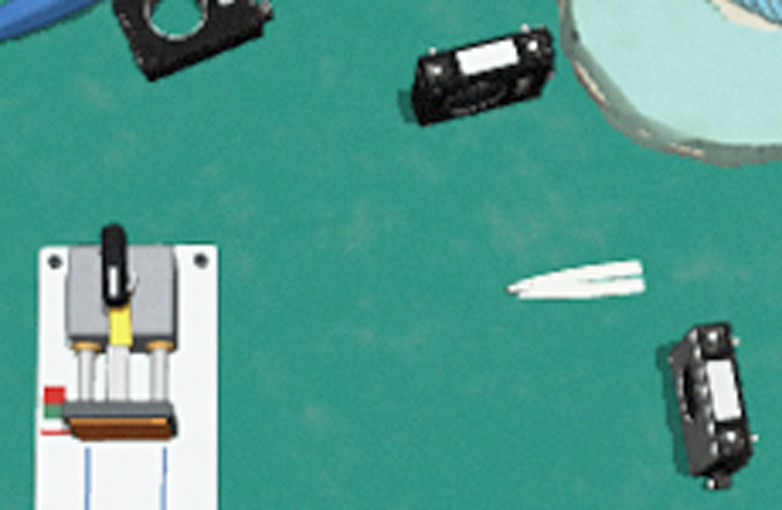

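Request:
apply_moves:
  deltas:
    - [0,[0,0,-1],0]
    - [0,[0,0,-1],0]
    - [0,[0,0,-1],0]
    - [0,[0,0,-1],0]
    - [0,[0,0,-1],0]
    - [0,[0.85,-0.7,-1],0]
    - [0,[0.85,-0.7,-1],0]
    - [0,[0.85,-0.7,-1],0]
    - [0,[0.85,-0.7,-1],0]
    - [0,[0.85,-0.7,-1],0]
    - [0,[0.85,-0.7,-1],0]

```text
t: 2.4
eef_pos: [0.337, -0.4476, 0.3952]
tool_rot: [-0.0, 0.986, 0.168, 0.001]
contact_force: [0.9, -1.1, 0.3]
gripper_width: 0.998
grasp_force: 0.0
```

```bash
cat >> h.py <<'E'
def rel(X,yawdeg=0.):
    """units from measured pose to world TCP X, tool-x yaw in deg (mod 180)"""
    M=T(bot.get_obs()); d=M[:3,:3].T@(np.array(X)-M[:3,3]); y=np.degrees(np.arctan2(M[1,0],M[0,0]))
    t=-(((yawdeg-y)+90)%180-90)
    return 'shift',np.round(d/.2,3),'turn',round(t/360,4),'yaw now',round(y,2)
def st():
    o=bot.get_obs(); M=T(o); print('t',round(o['t'],2),'pos',np.round(o['eef_pos'],4),'yaw',round(np.degrees(np.arctan2(M[1,0],M[0,0])),2),'tilt',np.round(M[:2,2],4),'F',np.round(o['contact_force'],1),'M',np.round(o['torque'],2),'w',round(o['gripper_width'],3),'g',round(o['grasp_force'],1),'q7',round(o['q'][6],2))
E
python3 -c "
from h import *
st();print(rel([.54,-.03,.36]))"
```

```text
t 2.4 pos [ 0.337  -0.4476  0.3952] yaw 19.29 tilt [0.0015 0.0003] F [ 0.9 -1.1  0.3] M [-0.02  0.01 -0.04] w 0.998 g 0.0 q7 -0.43
('shift', array([ 1.648, -1.636,  0.178]), 'turn', np.float64(0.0536), 'yaw now', np.float64(19.29))
```

Request:
apply_moves:
  deltas:
    - [0,[0.7,-0.9,0],0.0]
    - [0,[0.7,-0.9,0],0.053]
    - [0,[0.7,-0.9,0],0.053]
    - [0,[0.7,-0.9,0],0.053]
    - [0,[0.7,-0.9,0],0.053]

```text
t: 2.9
eef_pos: [0.4087, -0.2337, 0.3949]
tool_rot: [0.0, 1.0, -0.002, 0.0]
contact_force: [0.4, -0.3, -0.9]
gripper_width: 0.999
grasp_force: 0.0
```

```bash
python3 -c "
from h import *
st();print(rel([.53,-.09,.36]))"
```

```text
t 2.9 pos [ 0.4087 -0.2337  0.3949] yaw -0.26 tilt [ 0.0006 -0.0001] F [ 0.4 -0.3 -0.9] M [-0.05 -0.07 -0.02] w 0.999 g 0.0 q7 -1.19
('shift', array([ 0.603, -0.721,  0.175]), 'turn', np.float64(-0.0007), 'yaw now', np.float64(-0.26))
```

Request:
apply_moves:
  deltas:
    - [0,[0.6,-0.72,0.17],0]
    - [0,[0.6,-0.72,0.17],0]
    - [0,[0.6,-0.72,0.17],0]
    - [0,[0.6,-0.72,0.17],0]
    - [0,[0.6,-0.72,0.17],0]
    - [0,[0.6,-0.72,0.17],0]

```text
t: 3.5
eef_pos: [0.5289, -0.0926, 0.3601]
tool_rot: [0.0, 1.0, -0.002, -0.001]
contact_force: [-1.2, -1.7, -0.7]
gripper_width: 1.001
grasp_force: 0.0
```

```bash
python3 - <<'E'
from h import *
st()
import pickle
p=shot('wrist');save(p,'w1');pickle.dump(p,open('w1.pkl','wb'))
print(p['P'][:3,3],p['P'][:3,2])
for t in['housing','housing_end','tweezers','knob_grip']:
    for d in bot.look_for(p,t)[:2]: print(t,np.round(d['point'],4),round(d['confidence'],2),np.round(proj(p,np.array(d['point']))))
print(rel([.60,.16,.30]))
E
```

```text
t 3.5 pos [ 0.5289 -0.0926  0.3601] yaw -0.17 tilt [-0.0012 -0.0001] F [-1.2 -1.7 -0.7] M [-0.07  0.07  0.  ] w 1.001 g 0.0 q7 -1.58
[ 0.60393229 -0.09201053  0.53827812] [-2.96129066e-01  2.03198472e-04 -9.55147913e-01]
housing [0.4465 0.0438 0.0599] 0.96 [222. 246.]
housing [ 0.5562 -0.155   0.0632] 0.68 [372. 164.]
housing_end [0.4538 0.0479 0.0675] 0.76 [217. 243.]
housing_end [ 0.5594 -0.1493  0.0591] 0.72 [367. 162.]
tweezers [ 0.6356 -0.0852  0.0055] 0.87 [317. 100.]
knob_grip [0.6204 0.1873 0.0934] 0.8 [ 75. 110.]
('shift', array([ 0.35 , -1.271,  0.305]), 'turn', np.float64(-0.001), 'yaw now', np.float64(-0.35))
```

View pics/w1.png

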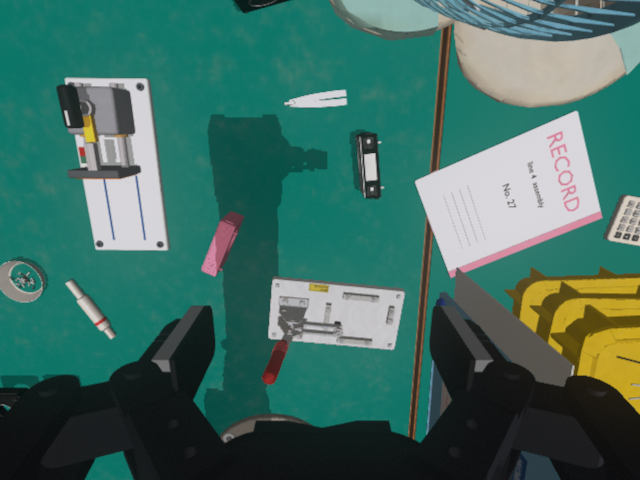

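Request:
apply_moves:
  deltas:
    - [0,[0.1,-1.0,0.1],0]
    - [0,[0.1,-1.0,0.1],0]
    - [0,[0.1,-1.0,0.1],0]
    - [0,[0.1,-1.0,0.1],0]
    - [0,[0.1,-1.0,0.1],0]
    - [0,[0.1,-1.0,0.1],0]

```text
t: 4.35
eef_pos: [0.5492, 0.1087, 0.3409]
tool_rot: [0.0, 1.0, -0.001, 0.0]
contact_force: [-0.5, -0.6, 0.1]
gripper_width: 1.002
grasp_force: 0.0
```

```bash
python3 - <<'E'
from h import *
st()
import pickle
p=shot('wrist');save(p,'w2');pickle.dump(p,open('w2.pkl','wb'))
for t in['fixture','pad_face','knob','knob_grip','housing']:
    for d in bot.look_for(p,t)[:2]: print(t,np.round(d['point'],4),round(d['confidence'],2),np.round(proj(p,np.array(d['point']))))
E
```

```text
t 4.35 pos [0.5492 0.1087 0.3409] yaw -0.07 tilt [ 0.     -0.0002] F [-0.5 -0.6  0.1] M [-0.09  0.04  0.04] w 1.002 g 0.0 q7 -1.99
fixture [0.5641 0.188  0.0081] 0.83 [264. 171.]
pad_face [0.5553 0.1965 0.0635] 0.81 [251. 184.]
knob [0.6198 0.188  0.103 ] 0.57 [249. 129.]
knob_grip [0.6242 0.1893 0.1039] 0.76 [247. 125.]
housing [ 0.5548 -0.1466  0.0607] 0.86 [529. 184.]
housing [0.4454 0.0506 0.0593] 0.83 [366. 266.]
```

View pics/w2.png

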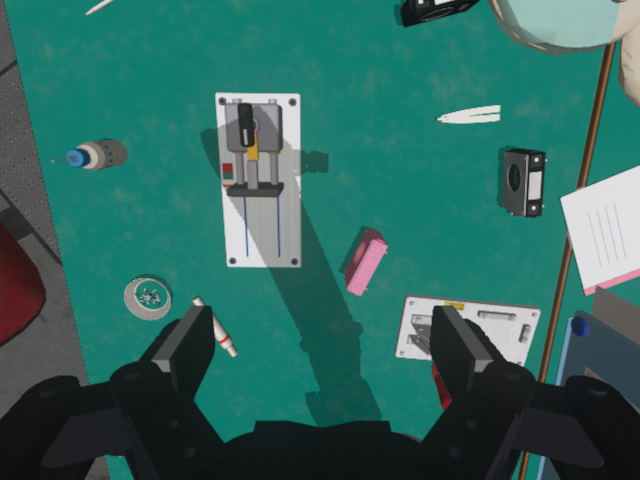

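```bash
python3 - <<'E'
from h import *
import pickle
np.set_printoptions(precision=4,suppress=True)
w1,w2=[pickle.load(open(f,'rb')) for f in('w1.pkl','w2.pkl')]
tp,_=pickle.load(open('ps.pkl','rb'))
G={0:(w1,[(72,87),(139,86),(163,243),(100,246)]),1:(w2,[(222,101),(292,101),(296,261),(233,262)]),2:(tp,[(266,171),(309,171),(309,276),(265,276)])}
def dot(p,uv,r=6):
    g=255-cv2.cvtColor(p['color'],cv2.COLOR_RGB2GRAY).astype(float); u,v=uv; w=g[v-r:v+r+1,u-r:u+r+1]; w=np.clip(w-np.median(w)-40,0,None)
    yy,xx=np.mgrid[v-r:v+r+1,u-r:u+r+1]; return (w*xx).sum()/w.sum(),(w*yy).sum()/w.sum()
C={k:[dot(p,u,6 if k<2 else 3) for u in us] for k,(p,us) in G.items()}
for k in C: print(k,np.array(C[k]).round(1).tolist())
X=np.array([tri([w1,w2],[C[0][i],C[1][i]]) for i in range(4)]);print(X)
for k in(0,1,2):
    Y=np.array([onz(G[k][0],C[k][i],.012) for i in range(4)]); c=Y.mean(0); a=(Y[0]+Y[1]-Y[2]-Y[3]);yaw=np.arctan2(a[1],a[0]);a2=(Y[0]+Y[3]-Y[1]-Y[2]);yaw2=np.arctan2(-a2[0],a2[1])
    ax=np.array([np.cos(yaw),np.sin(yaw),0]);print('ctr',c,'yaw',np.degrees([yaw,yaw2]),'size',np.linalg.norm(a)/2,np.linalg.norm(a2)/2,'origin',c-.005*ax,'knob',c+.08*ax)
E
```

```text
0 [[nan, nan], [139.7, 86.4], [163.5, 243.3], [99.2, 246.7]]
1 [[222.2, 101.2], [292.1, 101.8], [296.4, 261.3], [232.3, 263.1]]
2 [[265.6, 171.6], [308.5, 171.1], [308.4, 275.1], [263.7, 275.3]]
[[   nan    nan    nan]
 [0.6528 0.1475 0.0124]
 [0.4335 0.1466 0.0069]
 [0.4318 0.2397 0.0134]]
ctr [nan nan nan] yaw [nan nan] size nan nan origin [nan nan nan] knob [nan nan nan]
ctr [0.5433 0.1927 0.012 ] yaw [-0.2163  0.6786] size 0.21988710777074763 0.09160670535516084 origin [0.5383 0.1927 0.012 ] knob [0.6233 0.1924 0.012 ]
ctr [0.5444 0.1927 0.012 ] yaw [-0.7466 -0.6992] size 0.2182075330893674 0.09019281561730198 origin [0.5394 0.1927 0.012 ] knob [0.6244 0.1916 0.012 ]<stdin>:9: RuntimeWarning: invalid value encountered in scalar divide
```

Request:
apply_moves:
  deltas:
    - [0,[0.1,-0.41,0.6],0]
    - [0,[0.1,-0.41,0.6],0]
    - [0,[0.1,-0.41,0.6],0]
    - [0,[0.1,-0.41,0.6],0]
    - [0,[0.1,-0.41,0.6],0]

```text
t: 5.15
eef_pos: [0.5695, 0.1893, 0.2203]
tool_rot: [0.0, 1.0, -0.002, -0.001]
contact_force: [0.0, 0.3, 0.8]
gripper_width: 1.0
grasp_force: 0.0
```

```bash
python3 - <<'E'
from h import *
st()
import pickle
p=shot('wrist');save(p,'w3');pickle.dump(p,open('w3.pkl','wb'))
for t in['pad_face','knob_grip']:
    for d in bot.look_for(p,t)[:1]: print(t,np.round(d['point'],4),round(d['confidence'],2),np.round(proj(p,np.array(d['point']))))
u,v=proj(p,np.array([.6235,.192,.103])).astype(int);print(u,v,rel([.6235,.192,.16]))
c=p['color'][max(v-100,0):v+200,max(u-150,0):u+150];print(max(v-100,0),max(u-150,0))
cv2.imwrite('pics/c3.png',cv2.resize(c,None,fx=2,fy=2)[:,:,::-1])
E
```

```text
t 5.15 pos [0.5695 0.1893 0.2203] yaw -0.18 tilt [-0.0015 -0.0007] F [0.  0.3 0.8] M [-0.03  0.03  0.01] w 1.0 g 0.0 q7 -2.19
pad_face [0.5521 0.1951 0.0611] 0.73 [316. 228.]
knob_grip [0.6222 0.1932 0.1018] 0.85 [318. 155.]
319 153 ('shift', array([ 0.261, -0.018,  0.315]), 'turn', np.float64(-0.0009), 'yaw now', np.float64(-0.33))
53 169
```

View pics/c3.png

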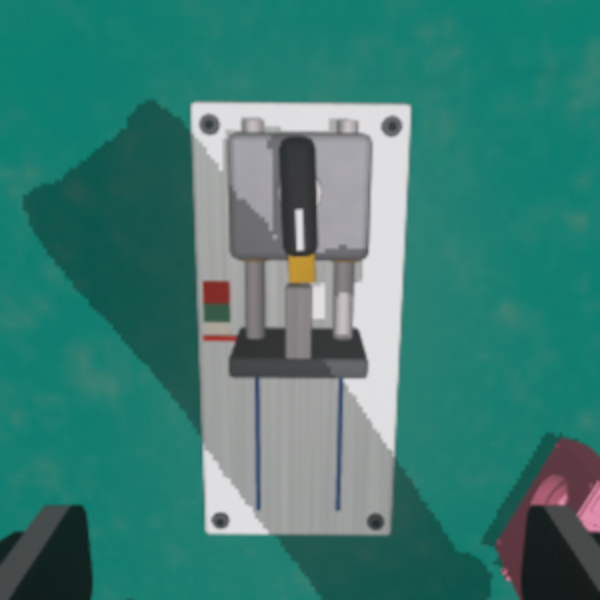

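```bash
python3 - <<'E'
from h import *
import pickle
np.set_printoptions(precision=4,suppress=True)
p=pickle.load(open('w3.pkl','rb'))
D=[(209,124),(391,125),(375,521),(220,520)]
f=lambda u,z:onz(p,(u[0]/2+169,u[1]/2+53),z)
Y=np.array([f(d,.012) for d in D]);c=Y.mean(0);a=Y[0]+Y[1]-Y[2]-Y[3];b=Y[0]+Y[3]-Y[1]-Y[2]
print(c,np.degrees(np.arctan2(a[1],a[0])),np.degrees(np.arctan2(-b[0],b[1])),np.linalg.norm(a)/2,np.linalg.norm(b)/2)
print('bar back',f((297,138),.103),'front edge',f((299,242),.103),f((299,253),.103),'sides',f((281,190),.103),f((315,190),.103))
print('lines',f((258,377),.012),f((259,510),.012),f((341,377),.012),f((338,510),.012))
E
```

```text
[0.5445 0.1937 0.012 ] -0.6095119145679222 -0.4632307534165789 0.21823606605938778 0.08999678796030978
bar back [0.6466 0.1931 0.103 ] front edge [0.6074 0.1926 0.103 ] [0.6031 0.1926 0.103 ] sides [0.6274 0.1994 0.103 ] [0.6274 0.1863 0.103 ]
lines [0.5228 0.216  0.012 ] [0.4422 0.2171 0.012 ] [0.5228 0.1707 0.012 ] [0.4421 0.1714 0.012 ]
```

Request:
apply_moves:
  deltas:
    - [0.3,[0.272,-0.018,0.3],0]
    - [0.5,[0.272,-0.018,0.3],0]
    - [0.5,[0.272,-0.018,0.5],0]
    - [0.5,[0.272,-0.018,0.71],0]
    - [0.5,[0.272,-0.018,0.71],0]
    - [0.5,[0.272,-0.018,0.71],0]
  squeeze: 30

```text
t: 5.9
eef_pos: [0.6249, 0.1927, 0.0804]
tool_rot: [-0.0, 1.0, -0.002, 0.001]
contact_force: [0.4, 0.8, 0.0]
gripper_width: 0.498
grasp_force: 0.0
```

```bash
python3 -c "
from h import *
st()
p=shot('wrist');save(p,'w4')"
```

```text
t 5.9 pos [0.6249 0.1927 0.0804] yaw -0.26 tilt [0.0011 0.    ] F [0.4 0.8 0. ] M [ 0.01 -0.01  0.03] w 0.498 g 0.0 q7 -2.24
```

View pics/w4.png

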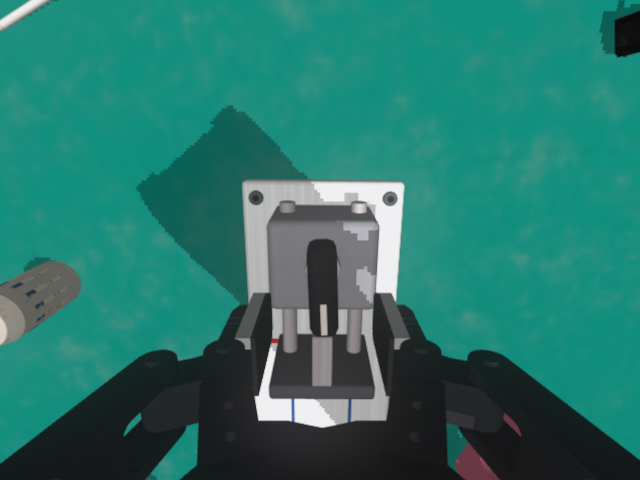

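Request:
apply_moves:
  deltas:
    - [1,[0,0,0],0]
    - [1,[0,0,0],0]
    - [1,[0,0,0],0]
    - [1,[0,0,0],0]
    - [1,[0,0,0],0]
    - [1,[0,0,0],0]
    - [1,[0,0,0],0]
  squeeze: 30

```text
t: 6.65
eef_pos: [0.624, 0.1934, 0.0787]
tool_rot: [0.0, 1.0, -0.002, -0.0]
contact_force: [-0.1, -0.5, 0.6]
gripper_width: -0.002
grasp_force: 0.0
```

```bash
python3 -c "
from h import *
st()
p=shot('wrist');save(p,'w5')
for d in bot.look_for(p,'knob_grip')[:2]: print(d)
"
```

```text
t 6.65 pos [0.624  0.1934 0.0787] yaw -0.18 tilt [-0.0002 -0.0001] F [-0.1 -0.5  0.6] M [ 0.02 -0.01 -0.02] w -0.002 g 0.0 q7 -2.24
{'point': [0.6405, 0.1943, 0.1038], 'confidence': 0.77}
```

View pics/w5.png

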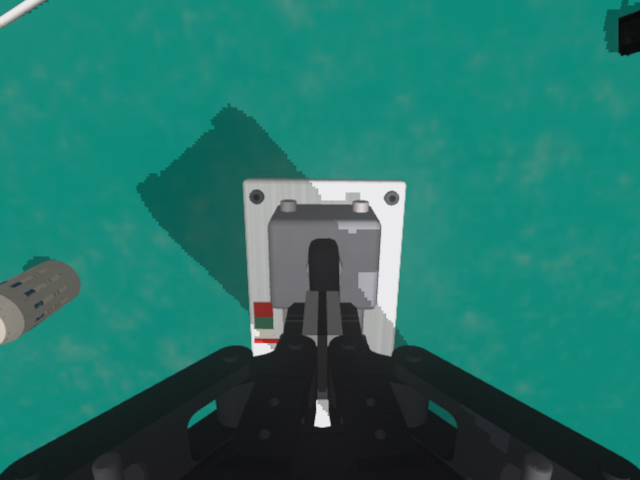

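```bash
python3 -c "
from h import *
p=shot('wrist')
X=np.array(bot.get_obs()['eef_pos'])
for dz in(0,.019,.04): print(dz,proj(p,X+[0,0,dz]),proj(p,X+[.011,0,dz]),proj(p,X+[-.011,0,dz]))
print('bar',[proj(p,np.array([x,.193,.103])) for x in(.6015,.6245,.6475)])
print('holes',proj(p,np.array([.6545,.238,.012])),proj(p,np.array([.6545,.149,.012])))
print(p['hand_eye'])
"
```

```text
0 [323.23564791 276.28579449] [323.22319573 256.29906073] [323.2476869  295.60931177]
0.019 [323.381706   292.01472163] [323.37070437 270.20457789] [323.39230523 313.02711593]
0.04 [323.58315774 313.70896338] [323.575026   289.46580823] [323.59095413 336.95234942]
bar [array([324.36460886, 340.23073419]), array([324.38080099, 296.04263276]), array([324.39834755, 248.15832505])]
holes [255.9675224 195.0890725] [389.53819977 194.86845437]
[[ 1.53167853e-03 -9.55516099e-01 -2.94934972e-01  7.48064555e-02]
 [ 9.99998811e-01  1.41063915e-03  6.23148529e-04 -8.22240520e-04]
 [-1.79381634e-04 -2.94935576e-01  9.55517124e-01 -1.78287563e-01]
 [ 0.00000000e+00  0.00000000e+00  0.00000000e+00  1.00000000e+00]]
```

```bash
python3 -c "
import cv2,numpy as np
np.set_printoptions(linewidth=250)
for n in ('w5','w4','w2'):
  g=cv2.imread(f'pics/{n}.png',0)
  print(n)
  cs=np.arange(294,352,2) if n=='w5' else (np.arange(236,300,2) if n=='w4' else np.arange(150,225,3))
  print('   ',cs)
  for r in range(230,370,6) if n!='w2' else range(290,390,6): print(r,g[r,cs])
from h import *
print(shot('wrist')['intrinsics'])
"
```

```text
w5
    [294 296 298 300 302 304 306 308 310 312 314 316 318 320 322 324 326 328 330 332 334 336 338 340 342 344 346 348 350]
230 [118 119 118 118 118 118 118 118 118 119 117 117 116 117 117 116 117 117 118 118 119 119 118 119 118 118 118 156 176]
236 [118 117 119 118 119 117 117 118 117 117 116 116 115 116 116 117 117 117 118 118 119 118 117 117 117 117 117 117 118]
242 [117 116 117 117 117 117 117 116  93  39  39  38  39  40  40  38  39  40  40  41  41  97 118 117 116 117 118 119 119]
248 [116 116 117 117 117 115 115  88  37  38  39  39  39  40  41  40  40  42  41  41  41  41  94 116 115 116 117 118 119]
254 [116 115 116 116 116 114 114  66  38  39  41  42  41  41  41  42  43  41  42  43  41  40  60 115 115 115 115 117 117]
260 [115 115 116 115 114 115 113  61  39  40  41  42  42  42  42  41  41  41  42  41  40  40  47  94 115 114 115 114 115]
266 [114 115 114 115 114 113  97  96  37  37  40  41  42  41  41  42  41  40  40  41  40  40  49 134 106 115 115 115 115]
272 [114 114 114 114 115 113 107 102  37  37  38  39  41  41  40  40  41  39  40  39  40  39  37 127 110 115 114 115 115]
[... 6228 characters left out ...]
 24 28 25 26 26 28 28 27 28 90 92 93]
356 [26 42 72 72 72 71 71 43 26 24 25 25 25 25 26 26 27 27 27 26 27 71 91 90 91]
362 [ 26  55 117 124 124 124 107  37  30  24  23  25  25  25  23  26  25  28  26  27  52  91  91  90  91]
368 [ 25  25  25  40 124 123 123  36  37  23  23  24  23  24  23  24  25  25  25  52  91  93  92  91  92]
374 [25 24 25 25 24 24 23 32 34 22 22 21 22 22 26 24 25 25 38 91 92 92 92 92 91]
380 [23 23 22 22 24 24 21 28 36 25 22 22 20 24 23 22 25 30 88 91 90 91 89 90 90]
386 [23 24 22 24 24 23 21 24 34 30 22 20 22 22 22 23 29 90 89 90 90 90 89 90 90]
[[370.92964569   0.         321.91288276]
 [  0.         370.92964569 239.87935783]
 [  0.           0.           1.        ]]
```

```bash
python3 -c "
from h import *
p=shot('side')
X=np.array(bot.get_obs()['eef_pos'])
for d in (0,.02,.04,.06): print(d,proj(p,X+[0,0,d]))
print('bar',[proj(p,np.array([x,.193,z])) for x in(.6015,.6475) for z in (.083,.103)])
u,v=proj(p,X).astype(int); print(u-60,v-80)
cv2.imwrite('pics/s5.png',cv2.resize(p['color'][v-80:v+40,u-60:u+60],None,fx=5,fy=5,interpolation=cv2.INTER_CUBIC)[:,:,::-1])
"
```

```text
0 [367.1271196 214.8835099]
0.02 [367.58646749 206.0289478 ]
0.04 [368.05508784 196.99564617]
0.06 [368.53326428 187.77813774]
bar [array([356.09647387, 213.51188488]), array([356.44696719, 204.60891647]), array([378.83543227, 212.69298347]), array([379.41234213, 203.80775598])]
307 134
```

View pics/s5.png

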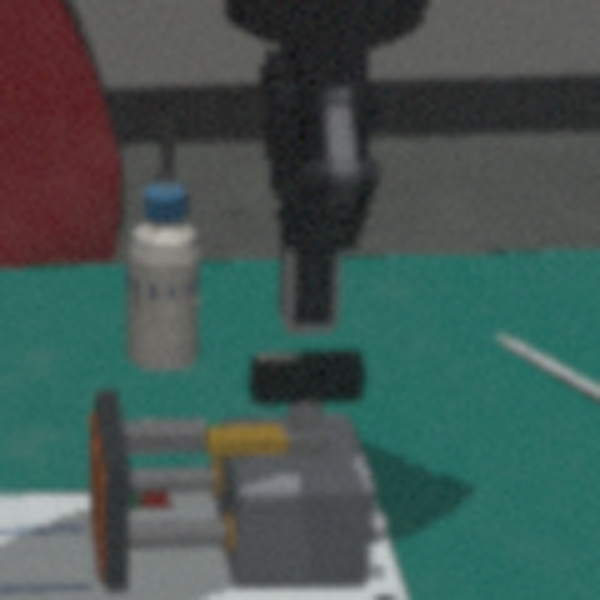

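Request:
apply_moves:
  deltas:
    - [0.5,[0,0,0],0]
    - [0.5,[0,0,0],0]
    - [0.5,[0,0,0],0]
    - [0.5,[0,0,0],0]
    - [0.5,[0,0,0.1],0]
    - [0.5,[0,0,0.163],0]
    - [0.5,[0,0,0.163],0]
    - [1,[0,0,0.163],0]
    - [1,[0,0,0.163],0]
    - [1,[0,0,0.163],0]
    - [1,[0,0,0.163],0]
    - [1,[0,0,0.163],0]
  squeeze: 30

```text
t: 8.1
eef_pos: [0.6243, 0.1925, 0.047]
tool_rot: [0.001, 1.0, -0.002, 0.0]
contact_force: [-2.5, -3.8, 6.5]
gripper_width: 0.153
grasp_force: 31.6
```

```bash
python3 -c "
from h import *
st()"
```

```text
t 8.1 pos [0.6243 0.1925 0.047 ] yaw -0.22 tilt [ 0.0005 -0.0011] F [-2.5 -3.8  6.5] M [-0.79  0.62  0.14] w 0.153 g 31.6 q7 -2.26
```

Request:
apply_moves:
  deltas:
    - [1,[0,0,0],-0.023]
    - [1,[0,0,0],-0.046]
    - [1,[0,0,0],-0.069]
    - [1,[0,0,0],-0.092]
    - [1,[0,0,0],-0.115]
    - [1,[0,0,0],-0.138]
    - [1,[0,0,0],-0.161]
    - [1,[0,0,0],-0.184]
    - [1,[0,0,0],-0.207]
    - [1,[0,0,0],-0.23]
    - [1,[0,0,0],-0.238]
    - [1,[0,0,0],-0.238]

```text
t: 9.3
eef_pos: [0.6247, 0.192, 0.047]
tool_rot: [0.001, 0.734, 0.679, -0.0]
contact_force: [-2.3, -4.7, 6.8]
gripper_width: 0.154
grasp_force: 31.7
```

```bash
python3 -c "
from h import *
st()"
```

```text
t 9.3 pos [0.6247 0.192  0.047 ] yaw 85.49 tilt [ 0.0004 -0.0016] F [-2.3 -4.7  6.8] M [-1.13  0.6   0.01] w 0.154 g 31.7 q7 -0.96
```

Request:
apply_moves:
  deltas:
    - [0.6,[0,0,0],0]
    - [0.6,[0,0,0],0]
    - [0.6,[0,0,0],0]
    - [0.6,[0,0,-0.1],0]
    - [0.6,[0,0,-0.35],0]
    - [0.5,[0,0,-0.7],0]
    - [0.4,[0,0,-1],0.02]
    - [0,[-1,-0.5,-1],0.04]
    - [0,[-1,-0.5,-1],0.06]
    - [0,[-1,-0.5,-1],0.08]
    - [0,[-1,-0.5,-1],0.1]
    - [0,[-1,-0.5,-1],0.12]

```text
t: 10.5
eef_pos: [0.507, -0.0014, 0.2478]
tool_rot: [0.001, 0.934, 0.357, 0.0]
contact_force: [0.2, -0.7, -0.8]
gripper_width: 1.001
grasp_force: 0.0
```

```bash
python3 -c "
from h import *
st();p=shot('wrist');save(p,'w6');print([ (d['point'],d['confidence']) for d in bot.look_for(p,'knob_grip')+bot.look_for(p,'housing')])
print(rel([.505,-.148,.2]))"
```

```text
t 10.5 pos [ 0.507  -0.0014  0.2478] yaw 41.82 tilt [ 0.001  -0.0024] F [ 0.2 -0.7 -0.8] M [-0.03 -0.04  0.01] w 1.001 g 0.0 q7 -1.14
[([0.4456, 0.0506, 0.0602], 0.8), ([0.5537, -0.1475, 0.057], 0.58)]
('shift', array([-0.512,  0.538,  0.24 ]), 'turn', np.float64(0.1172), 'yaw now', np.float64(42.18))
```

Request:
apply_moves:
  deltas:
    - [0,[-0.51,0.54,0.1],0.023]
    - [0,[-0.51,0.54,0.1],0.046]
    - [0,[-0.51,0.54,0.1],0.069]
    - [0,[-0.51,0.54,0.1],0.092]
    - [0,[-0.51,0.54,0.1],0.117]
    - [0,[-0.51,0.54,0.1],0.117]
    - [0,[-0.51,0.54,0.1],0.117]

```text
t: 11.35
eef_pos: [0.5069, -0.1449, 0.2266]
tool_rot: [-0.0, 1.0, 0.005, 0.0]
contact_force: [-0.7, 0.5, -0.7]
gripper_width: 1.0
grasp_force: 0.0
```

```bash
python3 -c "
from h import *
import pickle
st();p=shot('wrist');save(p,'w7');pickle.dump(p,open('w7.pkl','wb'))
for t in('housing','housing_center','housing_end'):
  for d in bot.look_for(p,t)[:1]: print(t,np.round(d['point'],4),d['confidence'],proj(p,np.array(d['point'])))
u,v=proj(p,np.array([.555,-.149,.062])).astype(int);print(u,v,u-75,v-75)
cv2.imwrite('pics/c7.png',cv2.resize(p['color'][max(v-75,0):v+75,u-75:u+75],None,fx=4,fy=4,interpolation=cv2.INTER_CUBIC)[:,:,::-1])"
```

```text
t 11.35 pos [ 0.5069 -0.1449  0.2266] yaw 0.6 tilt [0.0008 0.0005] F [-0.7  0.5 -0.7] M [ 0.   -0.02  0.02] w 1.0 g 0.0 q7 -1.56
housing [0.446  0.0429 0.0597] 0.87 [133.27318284 265.80212887]
housing_center [ 0.5551 -0.1513  0.065 ] 0.66 [330.52613507 156.6457513 ]
housing_end [ 0.5549 -0.1508  0.0586] 0.94 [329.8216219  156.30462354]
327 156 252 81
```

View pics/c7.png

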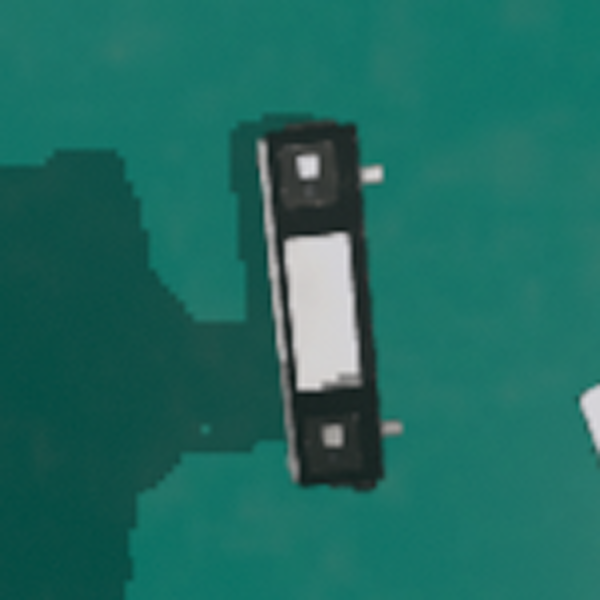

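```bash
python3 - <<'E'
from h import *
import pickle
p=pickle.load(open('w7.pkl','rb'))
f=lambda u,z=.062:onz(p,(u[0]/4+252,u[1]/4+81),z)
Q=[f(u) for u in[(266,130),(355,125),(383,483),(299,483)]]
print(np.round(Q,4)); c=np.mean(Q,0);a=Q[0]+Q[1]-Q[2]-Q[3];yaw=np.degrees(np.arctan2(a[1],a[0]))
print('c',c,'len',np.linalg.norm(a)/2,'thick',np.linalg.norm(Q[0]+Q[3]-Q[1]-Q[2])/2,'yaw',yaw)
# edge-based refine: dark top mask
t=pickle.load(open('ps.pkl','rb'))[0]; w2=pickle.load(open('w2.pkl','rb')); w1=pickle.load(open('w1.pkl','rb'))
# label centroid height by triangulation w7 vs w2,w1
L=[]
for q,u in((p,(333,158)),(w1,(372,166)),(w2,(534,186))):
    g=cv2.cvtColor(q['color'],cv2.COLOR_RGB2GRAY); x,y=u; s=22 if q is p else 14
    n,l,st_,cc=cv2.connectedComponentsWithStats((g[y-s:y+s,x-s:x+s]>185).astype(np.uint8)); i=1+st_[1:,4].argmax(); L.append(cc[i]+[x-s,y-s]); print(L[-1],st_[i])
print(tri([p,w1],L[:2]),tri([p,w2],[L[0],L[2]]),onz(p,L[0],.062))
E
```

```text
[[ 0.5917 -0.1401  0.062 ]
 [ 0.593  -0.1596  0.062 ]
 [ 0.5137 -0.1683  0.062 ]
 [ 0.5134 -0.1486  0.062 ]]
c [ 0.55294891 -0.1541622   0.062     ] len 0.07924745606406663 thick 0.019584366440952194 yaw 6.218632142078686
[332.04678363 157.89278752] [ 13   4  17  38 513]
[370.18431373 166.59215686] [  7   2  11  26 255]
[534.49425287 185.19157088] [  9   0  12  27 261]
[ 0.55403864 -0.15259715  0.06696327] [ 0.55374941 -0.15274092  0.06261306] [ 0.55377831 -0.15276798  0.062     ]
```

```bash
python3 -c "
from h import *
print(rel([.5535,-.1535,.07],6.2));print(rel([.5535,-.1535,.03],6.2))"
```

```text
('shift', array([0.236, 0.039, 0.782]), 'turn', np.float64(-0.0162), 'yaw now', np.float64(0.36))
('shift', array([0.236, 0.039, 0.982]), 'turn', np.float64(-0.0162), 'yaw now', np.float64(0.36))
```

Request:
apply_moves:
  deltas:
    - [0,[0.235,0.039,0.2],-0.016]
    - [0,[0.235,0.039,0.4],-0.016]
    - [0,[0.235,0.039,0.6],-0.016]
    - [0,[0.235,0.039,0.8],-0.016]
    - [0,[0.235,0.039,0.98],-0.016]
    - [0,[0.235,0.039,0.98],-0.016]
    - [0,[0.235,0.039,0.98],-0.016]

```text
t: 12.25
eef_pos: [0.5531, -0.1539, 0.0307]
tool_rot: [-0.0, 0.999, 0.052, -0.0]
contact_force: [-0.1, 0.5, 0.5]
gripper_width: 1.004
grasp_force: 0.0
```

```bash
python3 -c "
from h import *
st();p=shot('wrist');save(p,'w8')
print([proj(p,np.array([x,y,.062])) for x,y in((.593,-.14),(.593,-.16),(.5137,-.168),(.5134,-.1486))])
np.set_printoptions(linewidth=250)
g=cv2.cvtColor(p['color'],cv2.COLOR_RGB2GRAY)
for r in range(150,360,15): print(r,g[r,230:430:5])
print(rel([.5535,-.1535,-.017],6.2))"
```

```text
t 12.25 pos [ 0.5531 -0.1539  0.0307] yaw 6.0 tilt [-0.0004  0.0006] F [-0.1  0.5  0.5] M [ 0.06 -0.07  0.02] w 1.004 g 0.0 q7 -1.66
[array([299.99775683, 212.65114839]), array([348.94610598, 217.74707555]), array([344.33001017, 382.57784601]), array([303.20627244, 379.41171226])]
150 [ 78  78  78  78  77  76  76  74  75  73  73  72  73  72  72  73 104 103 101 104 102 102 103 103 101 102 105 106 107 106 106 104 102 102 102 102 104 105 107 108]
165 [ 72  72  72  71  71  70  71  70  71  73  72  71  69  71  71  72  71 103 103 103 104 103 100 100 101 105 110 109 106 106 105 103 102 102 102 101 102 103 101 101]
180 [ 69  69  69  68  69  69  69  70  70  70  72  69  68  69  70  71  71 102 102 102 102 101 101 101 101 102 103 105 106 105 101 100 101 100 102 100 101 100 100 101]
195 [ 66  67  66  67  67  68  69  70  68  68  69  70  69  71  72  26  25  27  28  29  28  28  30 100 103 106 104 104 104 104 100 101  99 102 102 104 105 106 105 106]
210 [ 67  65  67  68  68  69  68  68  68  67  68  68  67  69  56  25  37  46  44  44  59  66  28  28 101 100  99 101 103 105 107 108 108 107 108 108 110 1
[... 906 characters left out ...]
 117 144 144 144 147 148 148  38  38 108 107 106 107 106 105 106 103 102 103 105 106 105 107 108 108]
315 [ 67  68  70  71  71  71  73  73  72  73  73  72  70  70 114 105 144 146 146 147 148 150  38  37 102 103 103 104 103 105 104 104 103 101 103 101 102 103 103 103]
330 [ 70  70  71  71  71  73  70  70  70  69  69  70  71  71 142  65 145 145 146 146 145 147  37  44 107 105 104 104 103 102 101 102 103 103 103 103 102 101 102 103]
345 [ 66  68  68  67  67  68  69  70  69  70  72  73  72  97 143  32  34  33  35  40  43  43  43  45 106 102 101 102 103 104 101 102 101 100 100 101 102 101 102 104]
('shift', array([-0.004, -0.004,  0.244]), 'turn', np.float64(-0.0006), 'yaw now', np.float64(5.98))
```

Request:
apply_moves:
  deltas:
    - [0,[0,0,0.12],0]
    - [0,[0,0,0.24],0]
    - [0,[0,0,0.24],0]
    - [1,[0,0,0.24],0]
    - [1,[0,0,0.24],0]
    - [1,[0,0,0.24],0]
    - [1,[0,0,0.24],0]
    - [1,[0,0,0.24],0]
    - [1,[0,0,0.24],0]
    - [1,[0,0,0.24],0]
    - [1,[0,0,0.24],0]
  squeeze: 50

```text
t: 13.4
eef_pos: [0.5536, -0.1545, -0.0169]
tool_rot: [0.0, 0.999, 0.052, 0.001]
contact_force: [-1.2, 0.6, 7.7]
gripper_width: 0.235
grasp_force: 49.7
```

```bash
python3 -c "
from h import *
st()"
```

```text
t 13.4 pos [ 0.5536 -0.1545 -0.0169] yaw 5.93 tilt [ 0.0011 -0.0006] F [-1.2  0.6  7.7] M [ 0.04  0.27 -0.01] w 0.235 g 49.7 q7 -1.7
```

```bash
python3 -c "
from h import *
print(rel([.515,.02,.1],-.5));print(rel([.5535,-.1545,.1],-.5))"
```

```text
('shift', array([-0.101, -0.887, -0.585]), 'turn', np.float64(0.0179), 'yaw now', np.float64(5.93))
('shift', array([ 0.   ,  0.   , -0.585]), 'turn', np.float64(0.0179), 'yaw now', np.float64(5.93))
```

Request:
apply_moves:
  deltas:
    - [1,[0,0,-0.05],0]
    - [1,[0,0,-0.15],0]
    - [1,[0,0,-0.35],0]
    - [1,[0,0,-0.58],0]
    - [1,[0,0,-0.58],0]
    - [1,[-0.1,-0.2,-0.58],0]
    - [1,[-0.1,-0.4,-0.58],0.009]
    - [1,[-0.1,-0.6,-0.58],0.018]
    - [1,[-0.1,-0.85,-0.58],0.018]
    - [1,[-0.1,-0.85,-0.58],0.018]
    - [1,[-0.1,-0.85,-0.58],0.018]

```text
t: 14.5
eef_pos: [0.515, 0.0142, 0.0983]
tool_rot: [-0.0, 1.0, -0.003, -0.0]
contact_force: [0.2, -1.1, -0.5]
gripper_width: 0.234
grasp_force: 49.1
```

```bash
python3 -c "
from h import *
st();print(rel([.484,.194,.06],-.5));
for n in('side','top'):
  p=shot(n)
  for d in bot.look_for(p,'housing')[:3]: print(np.round(d['point'],3),d['confidence'])
  for d in bot.look_for(p,'housing_end')[:3]: print('end',np.round(d['point'],3),d['confidence'])
"
```

```text
t 14.5 pos [0.515  0.0142 0.0983] yaw -0.33 tilt [-0.0003  0.    ] F [ 0.2 -1.1 -0.5] M [-0.05  0.02 -0.02] w 0.234 g 49.1 q7 -2.01
('shift', array([-0.16 , -0.898,  0.191]), 'turn', np.float64(0.0005), 'yaw now', np.float64(-0.33))
[0.44  0.047 0.038] 0.89
[0.594 0.158 0.012] 0.6
end [0.44  0.043 0.039] 0.83
end [ 0.501 -0.001  0.146] 0.76
[0.439 0.057 0.064] 0.72
[0.482 0.014 0.174] 0.61
end [0.479 0.012 0.174] 0.61
end [0.439 0.048 0.064] 0.57
```

Request:
apply_moves:
  deltas:
    - [1,[-0.16,-0.25,0],0]
    - [1,[-0.16,-0.5,0],0]
    - [1,[-0.16,-0.75,0],0]
    - [1,[-0.16,-0.9,0],0]
    - [1,[-0.16,-0.9,0.1],0]
    - [1,[-0.16,-0.9,0.25],0]
    - [1,[-0.16,-0.9,0.35],0]
    - [1,[-0.16,-0.9,0.35],0]

```text
t: 15.6
eef_pos: [0.4834, 0.1914, 0.0257]
tool_rot: [0.001, 1.0, -0.005, -0.002]
contact_force: [0.2, 0.1, -0.7]
gripper_width: 0.236
grasp_force: 49.1
```

```bash
python3 - <<'E'
from h import *
import pickle
st()
s=shot('side');save(s,'s9');t=shot('top');save(t,'t9');w=shot('wrist');save(w,'w9');pickle.dump((s,t,w),open('p9.pkl','wb'))
for n,p in(('side',s),('top',t),('wrist',w)):
    for k in('pad_face','housing_end','housing','knob_grip'):
        for d in bot.look_for(p,k)[:2]: print(n,k,np.round(d['point'],4),round(d['confidence'],2),np.round(proj(p,np.array(d['point'])),1))
    h=cv2.cvtColor(p['color'],cv2.COLOR_RGB2HSV)
    for nm,m in(('orange',(h[...,0]>5)&(h[...,0]<19)&(h[...,1]>120)&(h[...,2]>70)),('yellow',(h[...,0]>=19)&(h[...,0]<32)&(h[...,1]>130)&(h[...,2]>90)),('red',((h[...,0]<5)|(h[...,0]>174))&(h[...,1]>130)&(h[...,2]>60))):
        nn,l,stt,cc=cv2.connectedComponentsWithStats(m.astype(np.uint8))
        c0=proj(p,np.array([.55,.193,.045]))
        for i in range(1,nn):
            if stt[i,4]>8 and np.linalg.norm(cc[i]-c0)<90: print(n,nm,stt[i],np.round(cc[i],1))
E
```

```text
t 15.6 pos [0.4834 0.1914 0.0257] yaw -0.6 tilt [-0.0049 -0.0021] F [ 0.2  0.1 -0.7] M [ 0.03  0.04 -0.  ] w 0.236 g 49.1 q7 -2.48
side pad_face [0.5519 0.1778 0.0457] 0.72 [331.9 234.4]
side pad_face [0.6188 0.1805 0.09  ] 0.46 [365.8 213. ]
side housing_end [0.439  0.0438 0.0349] 0.79 [275.7 280.2]
side housing [0.4402 0.0456 0.0373] 0.94 [276.3 278.5]
side housing [0.4717 0.1805 0.0676] 0.83 [291.6 225.7]
side knob_grip [0.6252 0.1814 0.0893] 0.79 [368.9 213. ]
side orange [325 221   3  22  36] [326.4 231.4]
side yellow [366 223   6   9  45] [368.3 226.9]
side red [307 134  24  52 532] [319.3 164.1]
top housing_end [0.4403 0.1925 0.0752] 0.55 [283.8 269.2]
top knob_grip [0.624  0.168  0.0704] 0.61 [296.3 176.3]
top yellow [295 175   9   7  33] [300.1 177.5]
wrist pad_face [0.5532 0.1946 0.0709] 0.79 [316.8 146.1]
wrist housing_end [0.5081 0.1971 0.1021] 0.87 [309.3 301. ]
wrist housing_end [0.5566 0.1952 0.0693] 0.75 [315.1 136.1]
wrist housing [0.441  0.0562 0.0418] 0.96 [587.1 363.5]
wrist housing [0.5051 0.192  0.1083] 0.8 [326.  319.5]
wrist orange [247 181 144   2 287] [318.7 181.5]
```

Request:
apply_moves:
  deltas:
    - [1,[0,-0.012,0.05],0]
    - [1,[0,-0.012,0.1],0]
    - [1,[0,-0.012,0.135],0]
    - [1,[0,-0.012,0.135],0]
    - [1,[0,-0.012,0.135],0]

```text
t: 16.85
eef_pos: [0.4849, 0.1954, 0.0008]
tool_rot: [0.0, 1.0, -0.005, -0.0]
contact_force: [-0.4, -0.9, -0.5]
gripper_width: 0.232
grasp_force: 49.1
```

```bash
python3 - <<'E'
from h import *
st()
w=shot('wrist');save(w,'w10')
for x,y,z in((.539,.226,.074),(.539,.161,.074),(.539,.193,.07),(.5225,.194,.077),(.5225,.204,.077),(.5225,.184,.077)): print((x,y,z),proj(w,np.array([x,y,z])).round(1))
np.set_printoptions(linewidth=250)
for c in(285,318,350):
    print(c,[ (r,)+tuple(int(k) for k in w['color'][r,c]) for r in range(130,262,4)])
E
```

```text
t 16.85 pos [0.4849 0.1954 0.0008] yaw -0.53 tilt [-0.0009 -0.0003] F [-0.4 -0.9 -0.5] M [-0.02  0.02  0.03] w 0.232 g 49.1 q7 -2.52
(0.539, 0.226, 0.074) [216.3 201.8]
(0.539, 0.161, 0.074) [442.8 200.1]
(0.539, 0.193, 0.07) [330.9 198.3]
(0.5225, 0.194, 0.077) [328.1 258.6]
(0.5225, 0.204, 0.077) [293.9 258.9]
(0.5225, 0.184, 0.077) [362.3 258.4]
285 [(130, 233, 232, 234), (134, 233, 231, 234), (138, 169, 170, 168), (142, 169, 169, 167), (146, 124, 124, 123), (150, 60, 58, 60), (154, 59, 58, 59), (158, 65, 65, 66), (162, 95, 94, 97), (166, 107, 106, 110), (170, 105, 105, 107), (174, 104, 105, 108), (178, 103, 104, 107), (182, 101, 102, 106), (186, 100, 100, 104), (190, 83, 84, 86), (194, 138, 85, 57), (198, 168, 168, 167), (202, 168, 168, 166), (206, 167, 168, 166), (210, 168, 169, 167), (214, 167, 169, 167), (218, 168, 169, 167), (222, 167, 168, 166), (226, 168, 168, 167), (230, 167, 168, 167), (234, 168, 168, 167), (238, 167, 168, 166), (242, 167, 168, 167), (246, 128, 128, 127), (250, 89, 88, 87), (254, 88, 86, 86), (258, 114, 111, 111)]
318 [(130, 220, 213, 214), (134, 220, 213
[... 638 characters left out ...]
 38)]
350 [(130, 223, 222, 224), (134, 223, 221, 224), (138, 170, 172, 170), (142, 170, 172, 170), (146, 137, 138, 137), (150, 64, 63, 64), (154, 62, 62, 63), (158, 67, 66, 67), (162, 97, 98, 100), (166, 108, 109, 112), (170, 107, 106, 110), (174, 106, 106, 110), (178, 106, 107, 111), (182, 104, 104, 108), (186, 103, 104, 107), (190, 88, 88, 91), (194, 202, 103, 55), (198, 232, 231, 234), (202, 232, 231, 234), (206, 233, 231, 234), (210, 232, 231, 234), (214, 233, 231, 234), (218, 232, 231, 234), (222, 233, 231, 234), (226, 206, 203, 208), (230, 108, 106, 108), (234, 48, 48, 49), (238, 47, 46, 47), (242, 46, 46, 47), (246, 45, 44, 45), (250, 45, 45, 46), (254, 47, 46, 46), (258, 46, 46, 46)]
```

Request:
apply_moves:
  deltas:
    - [1,[0,0.006,0.01],0]
    - [1,[0,0.006,0.02],0]
    - [1,[0,0.006,0.025],0]
    - [1,[0,0.006,0.025],0]
    - [1,[0,0.006,0.025],0]

```text
t: 17.4
eef_pos: [0.4852, 0.1942, -0.0038]
tool_rot: [-0.0, 1.0, -0.005, 0.0]
contact_force: [0.6, 0.8, -0.6]
gripper_width: 0.234
grasp_force: 49.1
```

```bash
python3 - <<'E'
from h import *
st()
E
```

```text
t 17.4 pos [ 0.4852  0.1942 -0.0038] yaw -0.55 tilt [0.0001 0.    ] F [ 0.6  0.8 -0.6] M [-0.   -0.02  0.03] w 0.234 g 49.1 q7 -2.52
```

Request:
apply_moves:
  deltas:
    - [1,[0,0,0.004],0]
    - [1,[0,0,0.004],0]
    - [1,[0,0,0.004],0]

```text
t: 17.7
eef_pos: [0.4852, 0.1942, -0.0046]
tool_rot: [0.0, 1.0, -0.005, 0.0]
contact_force: [-0.2, 0.1, -0.8]
gripper_width: 0.235
grasp_force: 49.1
```

Request:
apply_moves:
  deltas:
    - [1,[0,0,0.004],0]
    - [1,[0,0,0.004],0]
    - [1,[0,0,0.004],0]

```text
t: 18.0
eef_pos: [0.4852, 0.1943, -0.005]
tool_rot: [0.0, 1.0, -0.005, 0.0]
contact_force: [-1.6, -1.0, 5.4]
gripper_width: 0.232
grasp_force: 49.9
```

Request:
apply_moves:
  deltas:
    - [1,[0,0,-0.001],0]
    - [1,[0.015,0,-0.001],0]
    - [1,[0.03,0,-0.001],0]
    - [1,[0.045,0,-0.001],0]
    - [1,[0.05,0,-0.001],0]
    - [1,[0.05,0,-0.001],0]

```text
t: 18.6
eef_pos: [0.4948, 0.1946, -0.0049]
tool_rot: [-0.0, 1.0, -0.005, -0.0]
contact_force: [-2.8, -1.0, 5.0]
gripper_width: 0.235
grasp_force: 50.0
```

```bash
cat > look.py <<'E'
from h import *
st()
w=shot('wrist')
for c in(300,340):
    rg=w['color'][:,c].astype(int); o=[r for r in range(120,330) if rg[r,0]-rg[r,2]>50]; print(c,'orange',o[:1],o[-1:])
h=cv2.cvtColor(w['color'],cv2.COLOR_RGB2HSV)
for n,m in(('red',((h[...,0]<6)|(h[...,0]>174))&(h[...,1]>120)),('green',(h[...,0]>45)&(h[...,0]<75)&(h[...,1]>90))):
    m=m.copy();m[:90]=0;m[330:]=0;m[:,:150]=0;m[:,320:]=0
    nn,l,s,cc=cv2.connectedComponentsWithStats(m.astype(np.uint8))
    for i in range(1,nn):
        if s[i,4]>5: print(n,s[i],'world@bed',np.round(onz(w,cc[i],.013)[:2],4),'top/bot',np.round([onz(w,(cc[i][0],s[i,1]),.013)[0],onz(w,(cc[i][0],s[i,1]+s[i,3]),.013)[0]],4))
E
python3 look.py
```

```text
t 18.6 pos [ 0.4948  0.1946 -0.0049] yaw -0.52 tilt [-0.0004  0.0002] F [-2.8 -1.   5. ] M [-0.01  0.54  0.  ] w 0.235 g 50.0 q7 -2.51
300 orange [] []
340 orange [] []
red [201 112  35  30 969] world@bed [0.5696 0.2373] top/bot [0.5752 0.5633]
red [204 183  30   6 161] world@bed [0.5452 0.24  ] top/bot [0.5462 0.5436]
```

Request:
apply_moves:
  deltas:
    - [1,[0.006,0,-0.001],0]
    - [1,[0.012,0,-0.001],0]
    - [1,[0.018,0,-0.001],0]
    - [1,[0.025,0,-0.001],0]
    - [1,[0.03,0,-0.001],0]
    - [1,[0.03,0,-0.001],0]

```text
t: 19.25
eef_pos: [0.5007, 0.1942, -0.0049]
tool_rot: [0.0, 1.0, -0.005, -0.0]
contact_force: [-3.9, -0.7, 6.5]
gripper_width: 0.231
grasp_force: 50.0
```

```bash
python3 look.py
```

```text
t 19.25 pos [ 0.5007  0.1942 -0.0049] yaw -0.53 tilt [-0.0008 -0.0002] F [-3.9 -0.7  6.5] M [ 0.06  0.78 -0.05] w 0.231 g 50.0 q7 -2.5
300 orange [] []
340 orange [] []
red [202 127  34  29 935] world@bed [0.5697 0.2374] top/bot [0.5752 0.5635]
red [205 194  32   6 180] world@bed [0.5463 0.2392] top/bot [0.5473 0.5447]
green [206 167  10  12  55] world@bed [0.5562 0.2428] top/bot [0.559  0.5539]
```

Request:
apply_moves:
  deltas:
    - [1,[0.006,0,-0.001],0]
    - [1,[0.012,0,-0.001],0]
    - [1,[0.018,0,-0.001],0]
    - [1,[0.024,0,-0.001],0]
    - [1,[0.03,0,-0.001],0]
    - [1,[0.036,0,-0.001],0]
    - [1,[0.042,0,-0.001],0]
    - [1,[0.048,0,-0.001],0]
    - [1,[0.048,0,-0.001],0]

```text
t: 20.2
eef_pos: [0.5083, 0.1941, -0.0049]
tool_rot: [0.001, 1.0, -0.004, -0.002]
contact_force: [-11.0, 0.1, 12.3]
gripper_width: 0.239
grasp_force: 50.8
```

```bash
python3 look.py
```

```text
t 20.2 pos [ 0.5083  0.1941 -0.0049] yaw -0.49 tilt [-0.0037 -0.0013] F [-11.    0.1  12.3] M [-0.07  1.99 -0.05] w 0.239 g 50.8 q7 -2.49
300 orange [] []
340 orange [] []
red [203 146  34  28 892] world@bed [0.5697 0.2374] top/bot [0.5752 0.5635]
red [204 194  33   6 182] world@bed [0.5539 0.2391] top/bot [0.5549 0.5523]
green [207 175  19  18 176] world@bed [0.5586 0.2415] top/bot [0.5631 0.5554]
```

Request:
apply_moves:
  deltas:
    - [1,[0,0,-0.002],0]
    - [1,[0.006,0,-0.002],0]
    - [1,[0.012,0,-0.002],0]
    - [1,[0.018,0,-0.002],0]
    - [1,[0.022,0,-0.002],0]
    - [1,[0.022,0,-0.002],0]
    - [1,[0.022,0,-0.002],0]

```text
t: 20.95
eef_pos: [0.5117, 0.194, -0.0048]
tool_rot: [0.001, 1.0, -0.004, -0.003]
contact_force: [-12.2, -0.8, 9.7]
gripper_width: 0.232
grasp_force: 50.6
```

```bash
python3 look.py
```

```text
t 20.95 pos [ 0.5117  0.194  -0.0048] yaw -0.48 tilt [-0.0051 -0.0017] F [-12.2  -0.8   9.7] M [ 0.07  2.24 -0.04] w 0.232 g 50.6 q7 -2.48
300 orange [] []
340 orange [] []
red [204 154  34  28 889] world@bed [0.5698 0.2374] top/bot [0.5754 0.5636]
red [204 194  33   6 184] world@bed [0.5574 0.2391] top/bot [0.5584 0.5558]
green [207 183  20  10 135] world@bed [0.5612 0.2409] top/bot [0.5632 0.5589]
green [209 201  19   3  54] world@bed [0.5549 0.2401] top/bot [0.5553 0.554 ]
```

Request:
apply_moves:
  deltas:
    - [1,[0,0,0],0]
    - [1,[0,0,0],0]
    - [1,[0,0,0],0]
    - [1,[0,0,0],0]

```text
t: 21.4
eef_pos: [0.5117, 0.194, -0.0048]
tool_rot: [0.001, 1.0, -0.004, -0.003]
contact_force: [-12.6, -0.5, 10.3]
gripper_width: 0.231
grasp_force: 50.6
```

```bash
python3 look.py && python3 -c "
from h import *
s=shot('side')
for k in('dish','bottle','tweezers','housing'):
    for d in bot.look_for(s,k)[:2]: print(k,np.round(d['point'],3),d['confidence'])
"
```

```text
t 21.4 pos [ 0.5117  0.194  -0.0048] yaw -0.47 tilt [-0.0052 -0.0017] F [-12.6  -0.5  10.3] M [ 0.03  2.24 -0.06] w 0.231 g 50.6 q7 -2.48
300 orange [] []
340 orange [] []
red [204 154  34  28 889] world@bed [0.5698 0.2374] top/bot [0.5754 0.5636]
red [204 194  33   6 184] world@bed [0.5574 0.2391] top/bot [0.5584 0.5558]
green [207 183  17  10 128] world@bed [0.5611 0.2411] top/bot [0.5632 0.5589]
green [209 201  19   3  54] world@bed [0.5549 0.2401] top/bot [0.5553 0.554 ]
dish [0.376 0.38  0.007] 0.68
bottle [0.586 0.38  0.052] 0.7
tweezers [0.565 0.172 0.045] 0.68
housing [0.442 0.046 0.038] 0.93
housing [0.5   0.185 0.042] 0.63
```

Everything has settled: the pointer stays in the green band, with green visible on both sides of it, so I'm handing in.

```bash
python3 -c "
from station import bot
print(bot.hand_in())"
```

```text
the job is handed in; nothing more can be done
None
```

The stop was unlocked before anything pressed on it, and the job is handed in with the arm still holding the housing upright and square against the orange pad, the red pointer inside the green band at about 12 mm of travel.

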